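Set the airbrush air regulator to its marker and lock it

TASK

Set the air pressure at the airbrush counter: turn the black knob on top of the regulator until the gauge's black needle stands at the red set marker, then pull the knob straight up until it is fully out and locked at the notch nearest to the marker, and let go. The lock only goes in at a notch: keep a light pull on the knob and rock it a little until it slips in, never force it against the plastic teeth, and leave the bottle, jar, cup and pen around it alone.

Things in the scene. Friction and masses are not known exactly. Their poses are not given: they have to be found in the camera images.
- stand: Regulator on a bracket bolted to the counter (fixed): base plate 110 mm (x) by 120 mm (y), aluminium body, clear bowl below, black knob on top; origin on the counter under the knob's vertical axis. A 63 mm gauge lies face up at its -y side, centre 90 mm from the axis, top 129 mm above the counter. Nothing but the knob is higher than 141 mm.
- knob: Black ribbed round plastic knob, 39 mm across, 34 mm high, axis vertical; origin: centre of its underside when in, 148 mm above the counter (turns, does not rise). In, it turns freely (friction 0.08 N m); clockwise from above raises the needle. Pulled up or pushed down, an O-ring rubs with 4 N and it stays where it is left; it carries 3 lock lugs. A green band shows below it when it is out.
- knob_grip (a point): Point on the knob's axis 20 mm above its underside, 14 mm below its top: grip here from above, at any yaw. Rises with the knob. The lock: after 1.2 mm of lift the lugs meet 12 hidden plastic teeth (bear 35 N at most, so 0.5 N m of twist once in). In a notch between teeth the knob goes on up to its stop and no longer turns; on a tooth it is blocked until turned a little.
- knob_lift (a joint): How far the knob is out, m: 0 in (at the start), 0.007 at its upper stop, locked above 0.0055. There is a notch every 0.52 rad of the knob, with about 0.03 rad of play either way. Where the notches lie cannot be seen and differs every time: the nearest is 0.06 to 0.26 rad of knob from the marker's setting, to either side.
- needle (a joint): Angle of the gauge's black needle, rad, growing clockwise seen from above; 0 is the start of the 4.71 rad scale. The knob drives it: 1 rad of the knob clockwise moves it 0.4 rad clockwise.
- marker (a joint): Angle of the red set marker (a hand with a broad red tip) on the same scale and axis as the needle, rad. It stays put. It starts 0.24 to 0.58 rad clockwise of the needle, so the knob must turn clockwise by 0.6 to 1.45 rad.
- needle_tip (a point): Tip of the black needle, 24 mm from the gauge's centre.
- marker_tip (a point): Point at the red marker's broad end, on the same 24 mm circle.
- ink_mid (a point): Bystander: blue ink bottle, 38 mm in diameter, 95 mm high, standing; point on its axis 45 mm up.
- jar_mid (a point): Bystander: yellow paint jar with white lid, 52 mm in diameter, 50 mm high; point half-way up.
- pen_mid (a point): Bystander: white paint marker with pink cap, 140 mm long, 15 mm thick, lying along its x; point at its middle.
- cup_mid (a point): Bystander: white mixing cup, 60 mm across, 45 mm high, standing; point half-way up.
Mind the look-alikes: they are no part of the job. What is shaped like the stand but orange is not meant.

How it is judged:
By the outcome, as a careful person would: the job done as asked, in the order asked, and still so for the second after the job is handed in, with the robot touching nothing.
It also fails if it takes over 64 s, if anything falls off the work surface, if the arm or the gripper's body presses on something with over 40 N, if the wrist force passes 120 N, or if a joint passes its speed limit or range.

ROBOT

A 6-joint arm with a two-finger parallel gripper is mounted at the origin on the work surface. World frame = base frame: x ahead of the robot, y to its left, z up, the work surface at z = 0. Lengths are in mm, angles in rad, forces in N, time in s.
With the tool pointing down it reaches from about 275 to 725 mm from the base axis. Payload 15.9 kg.
Tool frame: the origin (TCP) lies midway between the tips of the shut fingers; the grasp point (between the pads) lies 19 mm behind it; z points along the fingers, y is the line along which they close (so a half turn about z gives the same grasp; the last joint's range is limited). The gripper opens to 85 mm and grips with 20 to 120 N. Pads are 22 mm wide; open, the fingers measure 114 mm over their backs; the gripper's body (76 mm by 85 mm) begins 54 mm behind the grasp point. The pads swing forward as they close: fully open they stand 13 mm farther back than shut.
Start: joints at [1.123, 0.213, -0.034, 1.323, 0, 1.571], TCP at [216.484, 450.689, 231.306] pointing down, gripper open.
Joint ranges: [-2.98, 2.98], [-0.74, 1.72], [-1.14, 1.35], [-2.1, 2.04], [-1.57, 1.44], [-3.14, 3.14]. Speed limits (rad/s): [1.89, 1.89, 2.39, 2.57, 3.14, 3.14].

INTERFACE

Orientations are given as a unit quaternion [w, x, y, z].
In Python, from plant import bot gives the robot as it stands.
- The arm moves only by the shell command python3 -m handwheel 'ROWS' [FORCE]. ROWS is JSON, a list of rows, each an object with "translation": the shift along the tool's x, y, z in cm, a list of three; "twist": the turn, a rotation vector about the tool's x, y, z in rad, a list of three; "gripper": the opening, from -1 (shut) to 1 (fully open). A call has 1 to 10 rows; each row is the pose to reach, as a shift and turn from the pose commanded when the call began, along the tool's axes at that moment; what a row does not reach only later rows make up. A row lasts 1/10 s, in which the tool goes at most 50 mm and 8.59 degrees, less where a joint would pass 70% of its speed; a pose out of reach is approached as far as the arm can. A call with a gripper value outside its range is refused whole. The fingers move at their own pace and stop on an object; FORCE is the grip in N (left out, the last holds). Time passes only in rows, so rows that repeat a pose let the fingers close. It gives the time, the measured TCP pose, the force, the opening and the grip force at its end, in the units of the state.
- bot.get_state(): the state, without advancing time (a new reading comes with each control period).
- bot.get_image(name): name is "side" or "top"; returns a dict with "color" (384x512x3 uint8, red, green, blue), "fovy" (degrees; the focal length in pixels is half the picture's height over the tangent of half this angle, whatever the lens; pixels are square), "cx", "cy" (the principal point, pixels), "k1" (the pictures are not rectified: a ray, as slopes to the right and down, at radius r is drawn at 1 + k1 r^2 times it, then the intrinsics apply), "extrinsics" (4x4, takes a point from world to camera coordinates). Camera axes: x right, y down, z forward; pixel columns grow to the right and rows downward; lengths in mm; the calibration is good to about 2 mm. A picture is of the moment at which its call begins. There is no depth.
- bot.sign_off(): hands the job in; it is judged then, once.
The state is a dict: "clock": time; "joints": joint angles; "joint_vel": joint speeds; "joint_torque": joint torques, N m; "tool_pos": TCP position; "ee_rot": TCP orientation; "force": force on the tool from outside, world axes, zero at the start; "wrist_torque": the same for the moment, N m; "finger_gap": finger opening in mm; "grasp_force": force on a finger pad.
Only numpy, scipy, OpenCV 4.12 (cv2) and the standard library are available. Lean on these libraries where they do the work, as an engineer would, in place of code of your own. Each camera call takes 0.05 s, during which the arm holds its last target. There are 200 camera calls.

## Working session

There is one attempt and no reset: what is moved stays moved. The work goes in short steps, Python scripts to look and compute and a shell command to move; the robot and the scene stay as the last step left them, time stands still between calls to the robot, and variables do not carry over. Pictures are saved under pics/ and viewed, at most 10 in all, crops included, and the job is handed in when it is done.

```bash
ls; mkdir -p pics; cat > h.py <<'E'
import numpy as np, cv2
from plant import bot
def K(im):
    f=im["color"].shape[0]/2/np.tan(np.radians(im["fovy"])/2)
    return np.array([[f,0,im["cx"]],[0,f,im["cy"]],[0,0,1]])
def ray(im,px):
    k=K(im); d=(np.array(px,float)-[im["cx"],im["cy"]])/k[0,0]; u=d.copy()
    for _ in range(30): u=d/(1+im["k1"]*(u@u))
    E=np.array(im["extrinsics"]); R,t=E[:3,:3],E[:3,3]
    return -R.T@t, R.T@np.array([u[0],u[1],1])
def onz(im,px,z):
    o,d=ray(im,px); return o+d*(z-o[2])/d[2]
def proj(im,p):
    E=np.array(im["extrinsics"]); c=E[:3,:3]@np.array(p,float)+E[:3,3]; u=c[:2]/c[2]
    return u*(1+im["k1"]*(u@u))*K(im)[0,0]+[im["cx"],im["cy"]]
def save(im,name,box=None,s=1):
    a=im["color"][:,:,::-1]
    if box: x0,y0,x1,y1=box; a=a[y0:y1,x0:x1]
    cv2.imwrite("pics/"+name,cv2.resize(a,None,fx=s,fy=s,interpolation=cv2.INTER_CUBIC))
E
python3 - <<'E'
from h import *
import pickle
ims=[bot.get_image(n) for n in("top","side")]
pickle.dump(ims,open("ims.pkl","wb"))
cv2.imwrite("pics/a.png",np.vstack([cv2.resize(i["color"][:,:,::-1],(400,300)) for i in ims]))
save(ims[0],"top.png",s=1.5); save(ims[1],"side.png",s=1.5)
for i in ims:print(i["fovy"],i["cx"],i["cy"],i["k1"],np.array(i["extrinsics"]).round(3).tolist())
print(bot.get_state())
E
```

```text
pics
50.780200998932685 253.11469887613868 187.7219675574843 0.010199050978838324 [[0.029, -1.0, 0.003, 24.359], [-0.983, -0.029, -0.179, 626.141], [0.179, 0.002, -0.984, 809.198], [0.0, 0.0, 0.0, 1.0]]
51.386608761452244 254.44499267984116 192.10258981763778 0.012110679548646912 [[-0.885, -0.466, 0.01, 565.956], [-0.255, 0.466, -0.847, 216.256], [0.391, -0.752, -0.531, 621.488], [0.0, 0.0, 0.0, 1.0]]
{'clock': 0.1, 'joints': array([ 1.12299386e+00,  2.13303442e-01, -3.49614722e-02,  1.32352411e+00,
        6.70103852e-06,  1.57081587e+00]), 'joint_vel': array([-0.00157768, -0.00258828,  0.00278375, -0.00038886,  0.00026962,
        0.00043068]), 'joint_torque': array([ 1.17019357e-03, -6.87250757e+01,  4.87804806e+01,  1.22374197e-02,
        1.61060971e-04, -1.04755790e-05]), 'tool_pos': array([216.35922353, 450.42706694, 230.88125126]), 'ee_rot': array([-1.13469049e-04,  2.22044656e-01,  9.75036371e-01, -4.83216459e-04]), 'force': array([-0.6357546 , -0.1465904 ,  0.15852717]), 'wrist_torque': array([-0.06192115, -0.03303209, -0.00952655]), 'grasp_force': 0.0, 'finger_gap': 85.59621775811732}
```

View pics/top.png

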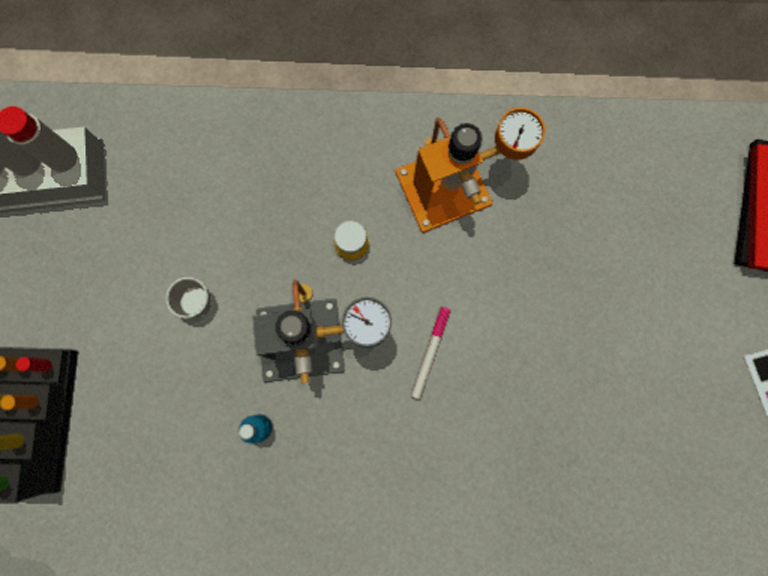

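View pics/side.png

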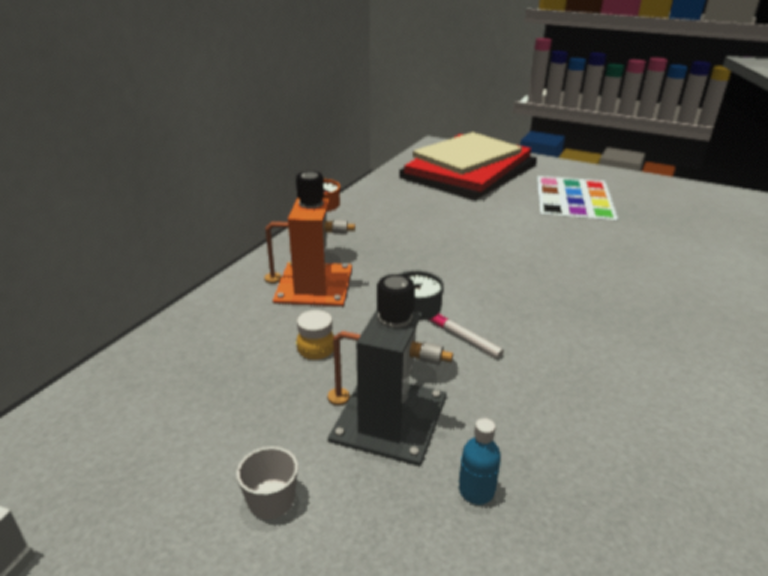

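The top picture shows the dark regulator's knob at (293,327) and its gauge at (367,322). The orange look-alike has its knob at (466,141) and gauge at (520,133). In the side picture the knobs are at (396,298) for dark and (310,187) for orange. Things that could be taken for the knob are the dark stand's knob at (293,327), the orange stand's knob at (466,141) and the bottle cap at (247,432). I choose the dark stand's and check it in a close crop.

```bash
python3 - <<'E'
from h import *
import pickle
t,s=pickle.load(open("ims.pkl","rb"))
save(t,"crop1.png",(165,185,275,255),7)
# coarse positions
print("knob top z182",onz(t,(293/1.5,327/1.5),182).round(1)," side",onz(s,(397/1.5,287/1.5),182).round(1))
print("gauge",onz(t,(367/1.5,322/1.5),129).round(1))
g=cv2.cvtColor(t["color"],cv2.COLOR_RGB2HSV)
m=((g[...,2]<45)).astype(np.uint8); m[:195]=0;m[240:]=0;m[:,:178]=0;m[:,215:]=0
n,l,st,c=cv2.connectedComponentsWithStats(m)
print(st,c)
for nm,z,p in(("ink",90,(247,432)),("jar",50,(350,237)),("cup",45,(188,297)),("pen",8,(430,352))):
    print(nm,onz(t,np.array(p)/1.5,z).round())
E
```

```text
knob top z182 [544.  144.7 182. ]  side [539.8 159.6 182. ]
gauge [558.6  57.3 129. ]
[[     0      0    512    384 196329]
 [   203    202      1      1      1]
 [   204    203      2      3      5]
 [   192    208      1      1      1]
 [   194    209      1      1      1]
 [   178    208     30     32    241]
 [   188    210      1      1      1]
 [   185    214      2      1      2]
 [   212    226      3      4      9]
 [   205    228      2      2      2]
 [   206    232      5      4     13]
 [   213    236      1      1      1]
 [   209    239      1      1      1]
 [   211    239      1      1      1]] [[255.58416739 191.44830361]
 [203.         202.        ]
 [204.6        204.2       ]
 [192.         208.        ]
 [194.         209.        ]
 [194.69709544 228.39419087]
 [188.         210.        ]
 [185.5        214.        ]
 [213.33333333 227.55555556]
 [205.5        228.5       ]
 [207.92307692 233.69230769]
 [213.         236.        ]
 [209.         239.        ]
 [211.         239.        ]]
ink [414. 210.  90.]
jar [691.  88.  50.]
cup [597. 317.  45.]
pen [531. -35.   8.]
```

View pics/crop1.png

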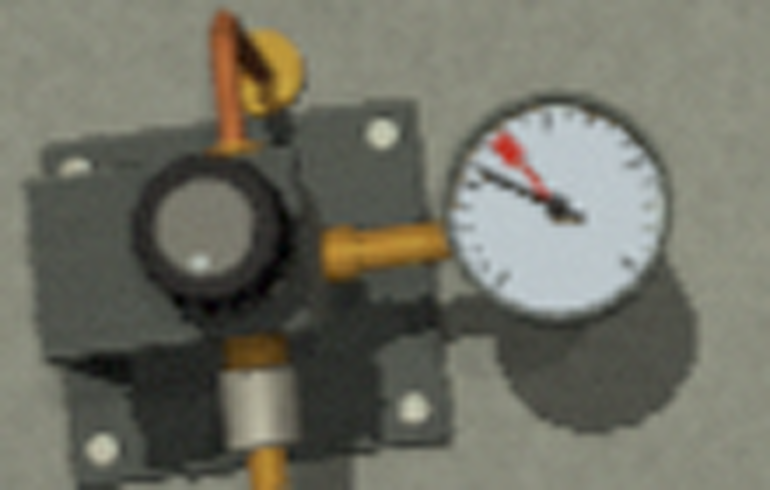

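The crop shows the dark regulator as described. The knob's top face is centred near crop (208,228). The gauge hub is at (560,208), the black needle tip at (480,172) and the red marker tip at (508,147), clockwise of the needle.

```bash
python3 - <<'E'
from h import *
import pickle
t,s=pickle.load(open("ims.pkl","rb"))
def tri(a,b):
    (o1,d1),(o2,d2)=ray(t,a),ray(s,b)
    d1/=np.linalg.norm(d1);d2/=np.linalg.norm(d2)
    M=np.stack([d1,-d2],1); k=np.linalg.lstsq(M,o2-o1,rcond=None)[0]
    return ((o1+k[0]*d1+o2+k[1]*d2)/2).round(1),np.linalg.norm(o1+k[0]*d1-o2-k[1]*d2).round(1)
print(tri((194.5,217.5),(264,189.5)), (proj(s,(545,145.5,182))*1.5).round(1),(proj(t,(545,145.5,182))*1.5).round(1))
# dark face ellipse/knob in side: bounding box of dark pixels
for im,b in((t,(178,200,216,240)),(s,(235,170,295,225))):
    a=im["color"][b[1]:b[3],b[0]:b[2]].max(2)
    print(a[::2,::2])
print("bolts",[onz(t,(165+x/7-.4,185+y/7-.4),6).round(1) for x,y in((382,133),(413,408),(103,448))])
for x,y in((560,208),(480,172),(508,147),(444,208),(668,208)): print(onz(t,(165+x/7-.4,185+y/7-.4),129).round(1))
E
```

```text
(array([546.1, 147.3, 176.6]), np.float64(1.6)) [398.6 279.5] [292.4 326.1]
[[137 141 140 138 139 143 142 143 131 142 158 152 153  89 102 127 103 103
   99]
 [138 139 139 138 138 141 137 125 103 125 169  78  69  46  64  84  87  85
   86]
 [111 110 101  93  89  85  88  85  76 115 176  87  84  40  59  87  84  87
   85]
 [ 83  80  86  82  80  86  82  83  86 124 143 113  84  79  82  85  87  87
   88]
 [ 75  82  70  69  80  75  48  44  46  47  47  45  79  82  75  87  85  85
   87]
 [ 83  84  81  81  63  44  45  67  78  64  47  48  40  81  70  86  84  85
   89]
 [ 81  82  81  76  46  51 111 121 122 123 108  50  45  28  80  59  88  88
   87]
 [ 85  84  83  61  44 107 121 120 122 118 121  92  50  25  70  55  76  84
   88]
 [ 83  80  84  41  50 122 122 121 120 120 122 109  47  32  26  45  67  86
   87]
 [ 82  84  85  41  54 120 118 122 122 123 122 102  49  37  20  58  67 144
  143]
 [ 84  85  84  40  48 107 120 121 121 120 120  87  50  19  14  58  76 183
  183]
 [ 82  83  81  67  43  54 109 161 167 124 108  47  42  14  29  51  72 159
  153]
 [ 83  86  83  76  34  45  54  74  79  69  53  50  1
[... 3594 characters left out ...]
0]
 [154 154 155 156 118  76  76  75  74  69  69  66  58  62  52  52  49  45
   46  55  55 102 159 161 160 162 162 153 122 106]
 [154 154 155 138  84  76  77  76  74  75  77  72  68  69  66  65  67  68
   70  77  62 120 162 161 159 159 160 161 160 152]
 [172 165 159  99  75  77  77  75  74  76  78  75  74  74  74  73  75  76
   77  72  59 130 160 158 154 155 157 159 162 159]
 [141 158 145  78  77  78  76  74  76  76  76  76  76  76  76  77  76  75
   77  60  66 128 159 159 155 157 156 156 159 160]]
bolts [array([595.8, 118.1,   6. ]), array([508.5, 104.4,   6. ]), array([493.2, 201.4,   6. ])]
[559.2  57.5 129. ]
[568.6  80.  129. ]
[575.8  72.5 129. ]
[558.3  89.5 129. ]
[560.1  27.7 129. ]
```

```bash
python3 -m handwheel '[{"translation":[-2.1,-0.7,0],"twist":[0,0,0],"gripper":1},{"translation":[-6.4,-2.0,0],"twist":[0,0,0],"gripper":1},{"translation":[-11.0,-3.4,0],"twist":[0,0,0],"gripper":1},{"translation":[-15.7,-4.9,0],"twist":[0,0,0],"gripper":1},{"translation":[-20.4,-6.3,0],"twist":[0,0,0],"gripper":1},{"translation":[-25.1,-7.8,0],"twist":[0,0,0],"gripper":1},{"translation":[-29.8,-9.2,0],"twist":[0,0,0],"gripper":1},{"translation":[-34.5,-10.7,0],"twist":[0,0,0],"gripper":1},{"translation":[-39.2,-12.1,0],"twist":[0,0,0],"gripper":1},{"translation":[-42.8,-13.2,0],"twist":[0,0,0],"gripper":1}]' 40
python3 -m handwheel '[{"translation":[0,0,0],"twist":[0,0,0],"gripper":1},{"translation":[0,0,0],"twist":[0,0,0],"gripper":1},{"translation":[0,0,0],"twist":[0,0,0],"gripper":1}]'
cat > g.py <<'E'
from h import *
import sys
def gauge(im,dbg=None):
    """rectify the gauge face (z=129) to 8 px/mm, x right=-y world, up=+x world"""
    c=np.array([559.2,57.5]); S=8; H=28
    ax=np.arange(-H,H,1/S)
    Y,X=np.meshgrid(ax,ax,indexing="ij")
    E=np.array(im["extrinsics"]); P=np.stack([c[0]-Y,c[1]-X,np.full_like(X,129)],-1)@E[:3,:3].T+E[:3,3]
    u=P[...,:2]/P[...,2:]; q=u*(1+im["k1"]*(u**2).sum(-1,keepdims=True))*K(im)[0,0]+[im["cx"],im["cy"]]
    r=cv2.remap(im["color"],q.astype(np.float32),None,cv2.INTER_CUBIC)
    if dbg: cv2.imwrite("pics/"+dbg,r[:,:,::-1])
    return r,X,-Y
def angles(im,dbg=None):
    r,X,Y=gauge(im,dbg); R=np.hypot(X,Y); f=r.astype(float)
    red=np.clip(f[...,0]-f[...,1:].max(2)-40,0,None)*((R>15)&(R<26))
    dark=np.clip(110-f.max(2),0,None)*((R>9)&(R<21))
    out=[]
    for w in(dark,red):
        n,l,st,cc=cv2.connectedComponentsWithStats((w>0).astype(np.uint8)); k=1+st[1:,4].argmax(); w=w*(l==k)
        out.append((np.arctan2((w*X).sum(),(w*Y).sum()),w.sum()))
    return out  # clockwise from +x world
E
python3 - <<'E'
from g import *
im=bot.get_image("top"); a=angles(im,"gauge0.png"); print(a,a[1][0]-a[0][0])
s=bot.get_state(); print(s["tool_pos"],s["ee_rot"],s["joints"],s["clock"],s["force"])
save(im,"top2.png",(120,130,300,290),4)
E
```

```text
clock: 1.1
tool_pos: [546.6, 144.0, 230.9]
ee_rot: [-0.0, 0.223, 0.975, -0.0]
force: [-0.5, 1.4, -0.7]
finger_gap: 85.4
grasp_force: 0.0
clock: 1.4
tool_pos: [544.5, 146.9, 231.2]
ee_rot: [-0.0, 0.222, 0.975, -0.0]
force: [-0.8, -0.4, 1.1]
finger_gap: 85.6
grasp_force: 0.0
[(np.float64(-1.1745482965961522), np.float64(1236.0)), (np.float64(-0.7593873999424555), np.float64(265813.0))] 0.4151608966536967
[544.43495951 147.20817488 231.3610253 ] [-1.26035109e-04  2.21440281e-01  9.75173925e-01  4.18433211e-05] [2.63965149e-01 3.47992661e-01 1.46468615e-01 1.36945583e+00
 1.91967359e-04 7.10547479e-01] 1.45 [-1.22280494 -0.24723039 -0.13241539]
```

View pics/gauge0.png

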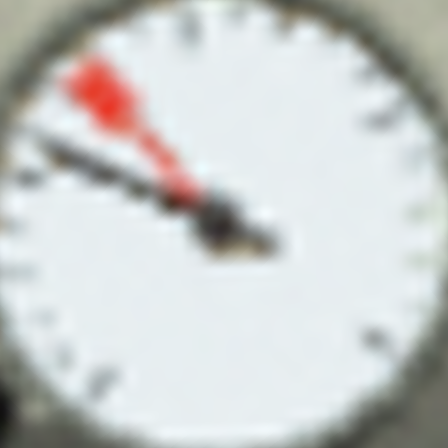

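View pics/top2.png

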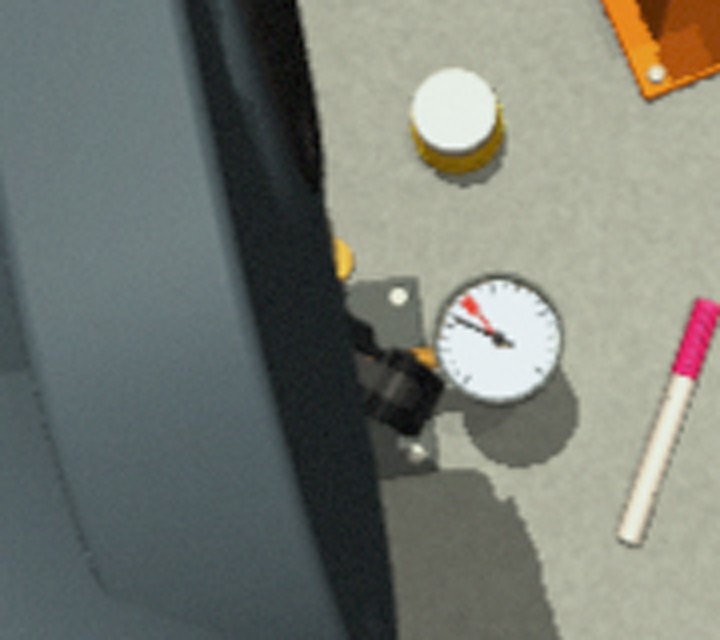

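The rectified gauge shows the hub at about (217,220), the needle tip at (40,140) and the broad end of the red marker at (102,92). The wide picture shows the gauge at (500,338), fully in view beside the arm, so I can read the needle during the turn.

```bash
sed -i 's/559.2,57.5/560.1,58.5/' g.py
python3 -m handwheel '[{"translation":[0,-0.1,2.5],"twist":[0,0,0],"gripper":1},{"translation":[0,-0.1,5.5],"twist":[0,0,0],"gripper":1},{"translation":[0,-0.1,7.5],"twist":[0,0,0],"gripper":1},{"translation":[0,-0.1,8.5],"twist":[0,0,0],"gripper":1},{"translation":[0,-0.1,8.5],"twist":[0,0,0],"gripper":1}]' 25
python3 -m handwheel '[{"translation":[0,0,0],"twist":[0,0,0],"gripper":0.2},{"translation":[0,0,0],"twist":[0,0,0],"gripper":0},{"translation":[0,0,0],"twist":[0,0,0],"gripper":-0.2},{"translation":[0,0,0],"twist":[0,0,0],"gripper":-0.4},{"translation":[0,0,0],"twist":[0,0,0],"gripper":-0.4},{"translation":[0,0,0],"twist":[0,0,0],"gripper":-0.4},{"translation":[0,0,0],"twist":[0,0,0],"gripper":-0.4}]' 25
python3 - <<'E'
from g import *
im=bot.get_image("top"); a=angles(im); print(a,a[1][0]-a[0][0])
s=bot.get_state(); print(s["tool_pos"],s["ee_rot"],s["joints"][5],s["clock"],s["force"],s["wrist_torque"],s["finger_gap"],s["grasp_force"])
im2=bot.get_image("side"); save(im2,"side2.png",(200,150,330,270),5)
E
```

```text
clock: 1.95
tool_pos: [543.7, 146.0, 145.6]
ee_rot: [-0.001, 0.222, 0.975, -0.0]
force: [-0.6, 0.4, 0.4]
finger_gap: 85.4
grasp_force: 0.0
clock: 2.65
tool_pos: [546.7, 148.1, 148.3]
ee_rot: [0.002, 0.221, 0.975, 0.003]
force: [5.3, 18.1, 8.0]
finger_gap: 38.6
grasp_force: 27.0
[(np.float64(-1.1987785716249166), np.float64(3039.0)), (np.float64(-0.7546937900565632), np.float64(269806.0))] 0.4440847815683534
[546.66617888 148.08665829 148.34015413] [0.00170853 0.22137466 0.97518236 0.0031158 ] 0.7088215134305442 2.7 [ 4.98273538 17.5936589   7.55186238] [ 3.47943585e+00 -1.00100962e+00  1.10406532e-03] 38.52519306811006 27.038007974624634
```

View pics/side2.png

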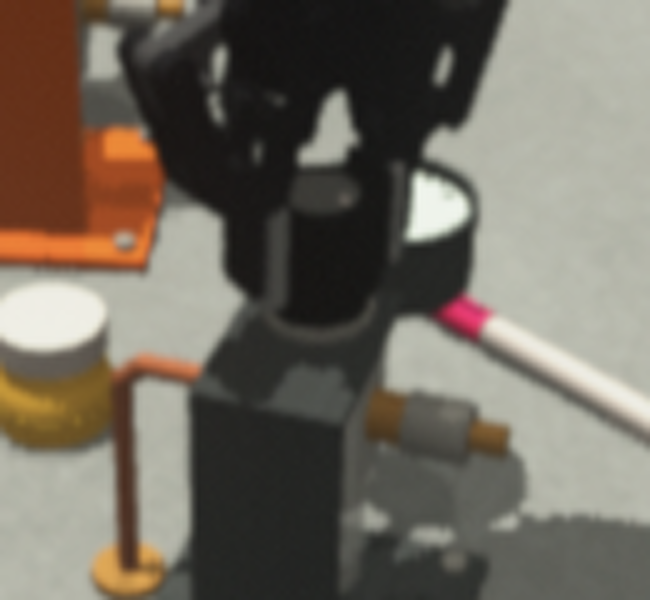

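The side crop shows both pads on the knob at crop (320,240), with the knob down and nothing else touched. There is a lateral force of 18 N, so I shift the tool along its y to relieve it.

```bash

python3 -m handwheel '[{"translation":[0,0.15,-0.1],"twist":[0,0,0],"gripper":-0.4},{"translation":[0,0.3,-0.2],"twist":[0,0,0],"gripper":-0.4},{"translation":[0,0.3,-0.2],"twist":[0,0,0],"gripper":-0.4},{"translation":[0,0.3,-0.2],"twist":[0,0,0],"gripper":-0.4}]' 25
python3 - <<'E'
from g import *
s=bot.get_state(); print(s["tool_pos"],s["force"],s["wrist_torque"],s["ee_rot"])
E
```

```text
clock: 3.15
tool_pos: [546.6, 148.4, 148.9]
ee_rot: [0.001, 0.222, 0.975, 0.0]
force: [4.8, 2.9, 2.0]
finger_gap: 38.2
grasp_force: 26.4
[546.64665535 148.39527671 148.85435282] [4.81728331 2.90952302 1.99223135] [ 0.51710356 -0.94671297  0.04139641] [6.57170163e-04 2.22030454e-01 9.75039398e-01 4.66890108e-04]
```

```bash

python3 -m handwheel '[{"translation":[-0.1,0.05,0],"twist":[0,0,0.1],"gripper":-0.4},{"translation":[-0.15,0.05,0],"twist":[0,0,0.2],"gripper":-0.4},{"translation":[-0.15,0.05,0],"twist":[0,0,0.3],"gripper":-0.4},{"translation":[-0.15,0.05,0],"twist":[0,0,0.4],"gripper":-0.4},{"translation":[-0.15,0.05,0],"twist":[0,0,0.5],"gripper":-0.4},{"translation":[-0.15,0.05,0],"twist":[0,0,0.6],"gripper":-0.4},{"translation":[-0.15,0.05,0],"twist":[0,0,0.7],"gripper":-0.4},{"translation":[-0.15,0.05,0],"twist":[0,0,0.8],"gripper":-0.4},{"translation":[-0.15,0.05,0],"twist":[0,0,0.8],"gripper":-0.4},{"translation":[-0.15,0.05,0],"twist":[0,0,0.8],"gripper":-0.4}]' 25
python3 - <<'E'
from g import *
im=bot.get_image("top"); a=angles(im,"gauge1.png"); print(a,a[1][0]-a[0][0])
s=bot.get_state(); print(s["tool_pos"],s["force"],s["wrist_torque"],s["joints"][5])
E
```

```text
clock: 4.15
tool_pos: [546.3, 148.0, 148.4]
ee_rot: [-0.001, 0.584, 0.812, -0.0]
force: [-7.3, 1.9, 6.9]
finger_gap: 38.3
grasp_force: 26.9
[(np.float64(-0.8548355743795117), np.float64(5473.0)), (np.float64(-0.7233292049823636), np.float64(184950.0))] 0.1315063693971481
[546.33406847 148.04811046 148.36136433] [-7.51314227  2.24097116  6.55747707] [ 0.3591919   1.6242817  -0.15035929] 1.5119064698269111
```

View pics/gauge1.png

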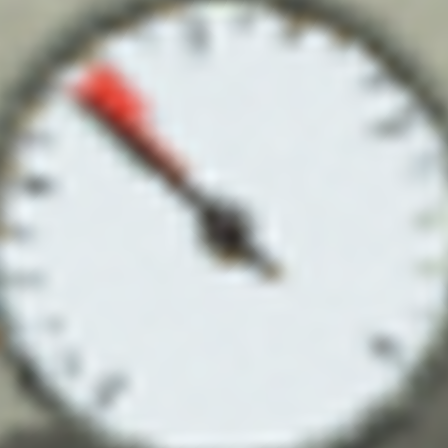

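The needle's dark line now runs from hub (224,230) to about (90,95), along the lower edge of the red marker at (112,97). That leaves a small part of the turn, so I refine the initial offset with line fits that do not depend on the hub.

```bash
python3 - <<'E'
from g import *
import pickle
t=pickle.load(open("ims.pkl","rb"))[0]
r,X,Y=gauge(t); f=r.astype(float); R=np.hypot(X,Y)
def big(m):
    n,l,st,_=cv2.connectedComponentsWithStats(m.astype(np.uint8)); return l==1+st[1:,4].argmax()
def line(w):
    W=w.sum(); mx,my=(w*X).sum()/W,(w*Y).sum()/W
    C=np.cov(np.stack([X.ravel(),Y.ravel()]),aweights=w.ravel()); v=np.linalg.eigh(C)[1][:,1]
    if v[1]<0:v=-v
    return np.array([mx,my]),v
isred=(f[...,0]-f[...,1]>30)
for th in(90,120,150):
    d=(f.max(2)<th)&(R<22)&~isred; d=big(d); wd=d*(200-f.max(2)).clip(0)
    rd=big(isred&(R<26)); wr=rd*(f[...,0]-f[...,1])
    p,v=line(wd); q,u=line(wr)
    s=np.linalg.solve(np.stack([v,-u],1),q-p); I=p+s[0]*v
    # hub: centroid of dark within 4mm
    m=(f.max(2)<th)&(R<4)
    print(th,"needle",np.arctan2(*v),"marker",np.arctan2(*u),"cross",I,"hub",X[m].mean(),Y[m].mean(), "marker ray from hub",np.arctan2(q[0]-X[m].mean(),q[1]-Y[m].mean()))
E
```

```text
90 needle -1.0901746220645543 marker -0.7203818707610444 cross [-0.11003086 -0.816934  ] hub 0.010616637579988365 -0.8389325189063409 marker ray from hub -0.7245445221858019
120 needle -1.1462843539169398 marker -0.7203818707610444 cross [-0.09664527 -0.832184  ] hub -0.15020290474156345 -0.5714972234087996 marker ray from hub -0.7277037200557879
150 needle -1.1461008131079635 marker -0.7203818707610444 cross [-0.0635698  -0.86986638] hub -0.15561581525542337 -0.292905878236529 marker ray from hub -0.7378993923246617
```

```bash
sed -i 's/560.1,58.5/559.27,58.6/' g.py
python3 -m handwheel '[{"translation":[0,-0.05,-0.1],"twist":[0,0,0.1],"gripper":-0.4},{"translation":[0,-0.1,-0.15],"twist":[0,0,0.2],"gripper":-0.4},{"translation":[0,-0.1,-0.15],"twist":[0,0,0.26],"gripper":-0.4},{"translation":[0,-0.1,-0.15],"twist":[0,0,0.26],"gripper":-0.4},{"translation":[0,-0.1,-0.15],"twist":[0,0,0.26],"gripper":-0.4}]' 25
python3 - <<'E'
from g import *
im=bot.get_image("top"); a=angles(im,"gauge2.png"); print(a)
s=bot.get_state(); print(s["tool_pos"],s["force"],s["wrist_torque"],s["joints"][5])
E
```

```text
clock: 4.7
tool_pos: [546.0, 148.0, 149.6]
ee_rot: [-0.001, 0.684, 0.73, -0.0]
force: [-1.7, 5.2, -1.6]
finger_gap: 38.4
grasp_force: 26.1
[(np.float64(-0.7161372634684012), np.float64(2349.0)), (np.float64(-0.7408515730415134), np.float64(99082.0))]
[545.98364653 147.94381636 149.56295152] [-0.07529538  5.00964825 -2.61491165] [ 1.01276231  0.43804061 -0.08452968] 1.7697352412471932
```

View pics/gauge2.png

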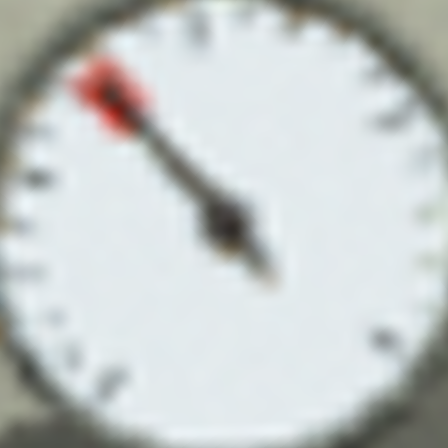

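The needle lies down the middle of the red tip at (112,95), with j6 at 1.770. Next I apply a light pull.

```bash

python3 -m handwheel '[{"translation":[0,0,-0.1],"twist":[0,0,0],"gripper":-0.4},{"translation":[0,0,-0.2],"twist":[0,0,0],"gripper":-0.4},{"translation":[0,0,-0.3],"twist":[0,0,0],"gripper":-0.4},{"translation":[0,0,-0.3],"twist":[0,0,0],"gripper":-0.4},{"translation":[0,0,-0.3],"twist":[0,0,0],"gripper":-0.4}]' 25
python3 - <<'E'
from g import *
for _ in range(2):
    s=bot.get_state(); print(s["tool_pos"],s["force"],s["wrist_torque"],s["joints"][5])
E
```

```text
clock: 5.25
tool_pos: [545.9, 147.9, 150.9]
ee_rot: [-0.001, 0.684, 0.73, -0.001]
force: [7.2, 7.6, -25.4]
finger_gap: 38.4
grasp_force: 29.5
[545.85927301 147.88871785 150.91460554] [  7.17453138   7.58414683 -25.36563139] [ 1.42042542 -1.43021668 -0.03922949] 1.7697056663406263
[545.85927301 147.88871785 150.91460554] [  7.17453138   7.58414683 -25.36563139] [ 1.42042542 -1.43021668 -0.03922949] 1.7697056663406263
```

```bash
cat > chk.py <<'E'
from h import *
s=bot.get_state(); z=s["tool_pos"][2]; fz=s["force"][2]
print(round(z,2),round(fz,1),"tz",round(s["wrist_torque"][2],3),"j6",round(s["joints"][5],4),"F",s["force"][:2].round(1),s["clock"])
raise SystemExit(int(z>151.4 or fz>-8))
E
python3 -m handwheel '[{"translation":[0,0,0.1],"twist":[0,0,0],"gripper":-0.4},{"translation":[0,0,0.1],"twist":[0,0,0],"gripper":-0.4}]' 30 >/dev/null; python3 chk.py && 
python3 -m handwheel '[{"translation":[0,0,0],"twist":[0,0,0.02],"gripper":-0.4},{"translation":[0,0,0],"twist":[0,0,0.04],"gripper":-0.4},{"translation":[0,0,0],"twist":[0,0,0.04],"gripper":-0.4}]' >/dev/null && python3 chk.py && 
python3 -m handwheel '[{"translation":[0,0,0],"twist":[0,0,0.02],"gripper":-0.4},{"translation":[0,0,0],"twist":[0,0,0.04],"gripper":-0.4},{"translation":[0,0,0],"twist":[0,0,0.04],"gripper":-0.4}]' >/dev/null && python3 chk.py
```

```text
150.57 -16.4 tz -0.106 j6 1.7697 F [4.6 7.3] 5.45
150.57 -15.9 tz 0.061 j6 1.8103 F [3.7 6.8] 5.75
150.56 -16.8 tz -0.022 j6 1.8503 F [2.6 6.3] 6.05
```

```bash

python3 -m handwheel '[{"translation":[0,0,0],"twist":[0,0,0.02],"gripper":-0.4},{"translation":[0,0,0],"twist":[0,0,0.04],"gripper":-0.4},{"translation":[0,0,0],"twist":[0,0,0.04],"gripper":-0.4}]' >/dev/null && python3 chk.py && 
python3 -m handwheel '[{"translation":[0,0,0],"twist":[0,0,0.02],"gripper":-0.4},{"translation":[0,0,0],"twist":[0,0,0.04],"gripper":-0.4},{"translation":[0,0,0],"twist":[0,0,0.04],"gripper":-0.4}]' >/dev/null && python3 chk.py &&
python3 -m handwheel '[{"translation":[0,0,0],"twist":[0,0,0.02],"gripper":-0.4},{"translation":[0,0,0],"twist":[0,0,0.04],"gripper":-0.4},{"translation":[0,0,0],"twist":[0,0,0.04],"gripper":-0.4}]' >/dev/null && python3 chk.py &&
python3 -m handwheel '[{"translation":[0,0,0],"twist":[0,0,0.02],"gripper":-0.4},{"translation":[0,0,0],"twist":[0,0,0.04],"gripper":-0.4},{"translation":[0,0,0],"twist":[0,0,0.04],"gripper":-0.4}]' >/dev/null && python3 chk.py &&
python3 -m handwheel '[{"translation":[0,0,0],"twist":[0,0,0.02],"gripper":-0.4},{"translation":[0,0,0],"twist":[0,0,0.04],"gripper":-0.4},{"translation":[0,0,0],"twist":[0,0,0.04],"gripper":-0.4}]' >/dev/null && python3 chk.py
python3 - <<'E'
from g import *
print(angles(bot.get_image("top")))
E
```

```text
150.9 -9.8 tz -0.121 j6 1.8904 F [0.2 6. ] 6.35
151.26 -6.0 tz -0.009 j6 1.9303 F [-0.8  4.9] 6.65
[(np.float64(-0.6430176615128492), np.float64(1217.0)), (np.float64(-0.768109396364319), np.float64(147093.0))]
```

It is slipping in about +0.12 to +0.16 rad from the marker, which is under 0.26, so this is the nearest notch. I keep lifting gently and watch the force.

```bash

python3 -m handwheel '[{"translation":[0,0,-0.05],"twist":[0,0,-0.01],"gripper":-0.4},{"translation":[0,0,-0.1],"twist":[0,0,-0.015],"gripper":-0.4},{"translation":[0,0,-0.1],"twist":[0,0,-0.015],"gripper":-0.4}]' >/dev/null ; python3 chk.py
python3 -m handwheel '[{"translation":[0,0,-0.05],"twist":[0,0,0],"gripper":-0.4},{"translation":[0,0,-0.1],"twist":[0,0,0],"gripper":-0.4},{"translation":[0,0,-0.1],"twist":[0,0,0],"gripper":-0.4}]' >/dev/null ; python3 chk.py
```

```text
152.27 -5.9 tz -0.095 j6 1.9145 F [-0.8  6.1] 7.0
153.29 -6.3 tz -0.062 j6 1.9147 F [-0.7  5.7] 7.3
```

```bash

python3 -m handwheel '[{"translation":[0,0,-0.1],"twist":[0,0,0],"gripper":-0.4},{"translation":[0,0,-0.2],"twist":[0,0,0],"gripper":-0.4},{"translation":[0,0,-0.2],"twist":[0,0,0],"gripper":-0.4}]' >/dev/null ; python3 chk.py
python3 -m handwheel '[{"translation":[0,0,-0.1],"twist":[0,0,0],"gripper":-0.4},{"translation":[0,0,-0.2],"twist":[0,0,0],"gripper":-0.4},{"translation":[0,0,-0.2],"twist":[0,0,0],"gripper":-0.4}]' >/dev/null ; python3 chk.py
```

```text
155.37 -5.0 tz -0.115 j6 1.9147 F [-1.2  5.3] 7.6
155.89 -24.9 tz -0.184 j6 1.9147 F [6.1 7.2] 7.9
```

The knob has reached its stop. I relax the pull without pushing, open the fingers and retreat upward.

```bash

python3 -m handwheel '[{"translation":[0,0,0.1],"twist":[0,0,0],"gripper":-0.4},{"translation":[0,0,0.15],"twist":[0,0,0],"gripper":-0.4},{"translation":[0,0,0.15],"twist":[0,0,0],"gripper":-0.4}]' 20 >/dev/null ; python3 chk.py
python3 -m handwheel '[{"translation":[0,0,0],"twist":[0,0,0],"gripper":0.2},{"translation":[0,0,0],"twist":[0,0,0],"gripper":0.6},{"translation":[0,0,0],"twist":[0,0,0],"gripper":1},{"translation":[0,0,0],"twist":[0,0,0],"gripper":1},{"translation":[0,0,0],"twist":[0,0,0],"gripper":1},{"translation":[0,0,0],"twist":[0,0,0],"gripper":1},{"translation":[0,0,0],"twist":[0,0,0],"gripper":1}]'
python3 -m handwheel '[{"translation":[0,0,-1],"twist":[0,0,0],"gripper":1},{"translation":[0,0,-4],"twist":[0,0,0],"gripper":1},{"translation":[0,0,-8],"twist":[0,0,0],"gripper":1},{"translation":[0,0,-12],"twist":[0,0,0],"gripper":1},{"translation":[0,0,-12],"twist":[0,0,0],"gripper":1}]'
python3 - <<'E'
from g import *
t=bot.get_image("top"); print(angles(t)); r=gauge(t)[0]
s=bot.get_image("side"); save(s,"x.png",(215,165,305,250),6)
a=cv2.imread("pics/x.png"); b=np.zeros((a.shape[0],230,3),np.uint8); b[:230]=cv2.resize(r[:,:,::-1],(230,230)); cv2.imwrite("pics/end.png",np.hstack([a,b]))
E
```

```text
155.64 -8.6 tz -0.088 j6 1.9147 F [0.3 5.9] 8.2
clock: 8.9
tool_pos: [546.6, 147.6, 156.3]
ee_rot: [0.0, 0.735, 0.678, -0.0]
force: [0.1, 0.8, -0.2]
finger_gap: 85.2
grasp_force: 0.0
clock: 9.4
tool_pos: [548.3, 148.1, 282.3]
ee_rot: [0.002, 0.735, 0.678, 0.004]
force: [1.6, 0.0, -0.0]
finger_gap: 85.2
grasp_force: 0.0
[(np.float64(-0.6707107053196737), np.float64(94.0)), (np.float64(-0.7683614824261804), np.float64(150383.0))]
```

View pics/end.png

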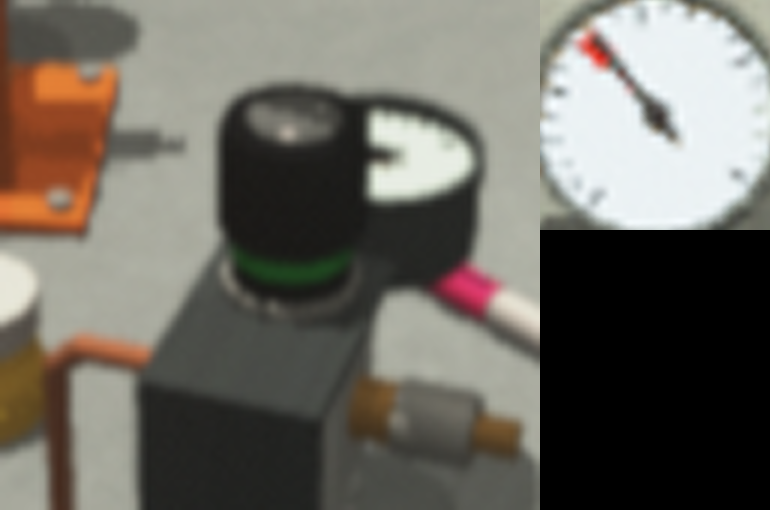

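The green band shows below the raised knob at (290,270). In the inset the needle sits on the right edge of the red tip, at (597,45). The notch is 0.145 rad past the marker, so it is the nearest one. The gripper is clear, so I hand in.

```bash
python3 -c "
from plant import bot
print(bot.sign_off())"
```

```text
the job is handed in; nothing more can be done
None
```

I set the needle to the red marker, then pulled the knob out to its stop and locked it at the nearest notch, about 0.145 rad of knob clockwise of the marker. I let go and handed the job in with the robot clear of everything, at about 9.5 s on the clock.

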